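# Open the hood and lap the doors of a test enclosure

### The job

Get the grey test enclosure ready for loading from above: first raise its hood by the front lip until the springs hold it fully open. Then shut the two front doors without slamming them, the rebated right-hand leaf first and the flanged left-hand leaf last, so that the flange laps over the rebate and both are fully home. Leave the other things on the bench where they are.

Things in the scene. Friction and masses are not known exactly. Their poses are not given: they have to be found in the camera images.
- enclosure: Grey sheet-metal test enclosure fixed to the bench, 240 wide (own y) x 140 deep (own x) x 198 high, open at the front and under its hood. Origin: centre of its footprint on the bench. Own x points from front to back, y to its left seen from the front, z up; the front faces about toward the robot. Shut leaves have their outer faces in its plane x = -70 mm.
- hood (a joint): Angle (rad) of the hood on top, hinged at the back: 0 down, grows as the front rises, stop at 1.15. Springs in the hinge: below about 0.6 it falls shut, above that they carry it up to the stop and hold it. 1 N at the lip lifts it. A tab 100 wide hangs from the middle of its front edge in front of the leaves' tops, so they cannot shut while it is down; the pull lip is at the tab's foot.
- hood_hinge (a point): Point on the hood's hinge axis, mid-width: enclosure frame (70, 0, 192) mm; the axis runs along the enclosure's y.
- hood_lip (a point): Point under the hood's flat pull lip, mid-width, 18 mm behind its front edge. The lip is bare steel, 100 wide, 5 thick and sticks out 30 mm from the tab toward the robot. Hood down: enclosure frame (-100, 0, 160) mm. Moves with the hood.
- rebated_leaf (a joint): Angle (rad) of the right-hand door (own -y side): 0 shut, grows as it opens toward the robot, stop at 1.6. 12 thick, 25 to 185 mm above the bench, no handle. Along its free edge the outer half of the thickness is cut away over 23 mm (the rebate), leaving a tongue. Stays where it is left; 0.5 N at the edge moves it.
- rebated_leaf_hinge (a point): Point on the right-hand door's vertical hinge axis, 105 mm above the bench: enclosure frame (-70, -119) mm. The door's outer face passes through this axis.
- rebated_leaf_edge (a point): Point on the end of the rebated door's tongue, its outer side (6 mm under the door's outer face), 123 mm from the hinge axis, 105 mm above the bench.
- flanged_leaf (a joint): Angle (rad) of the left-hand door (own +y side): 0 shut, grows as it opens toward the robot, stop at 1.6. Thickness and height as the other. Along its free edge a 5 mm flange projects 23 mm, flush with the outer face, and laps over the other's rebate. Shut first, it stops the other about 0.1 rad ajar. Stays where it is left; 0.5 N at the edge moves it.
- flanged_leaf_hinge (a point): Point on the left-hand door's vertical hinge axis, 105 mm above the bench: enclosure frame (-70, +119) mm. The outer face passes through this axis. A D handle stands 26 mm off the outer face, 98 mm from the axis, 45 to 95 mm above the bench.
- flanged_leaf_edge (a point): Point on the end of the flange, outer face, 135 mm from the hinge axis, 105 mm above the bench.
- hex_keys: Bystander: red folding hex-key set, 34x92x21 mm; origin at its underside's centre.
- eraser_block: Bystander: red sanding block, 26x48x15 mm; origin at its underside's centre.
- usb_stick: Bystander: blue USB stick, 18x54x9 mm; origin at its underside's centre.
- component_reel: Bystander: white component reel lying flat, 130 diameter x 12 mm; origin at its underside's centre.
- spare_board: Bystander: small green circuit board, 44x60x14 mm; origin at its underside's centre.

How it is judged:
By the outcome, as a careful person would: the job done as asked, in the order asked, and still so for the second after the job is handed in, with the robot touching nothing.
It also fails if it takes over 64 s, if anything falls off the work surface, if the arm or the gripper's body presses on something with over 40 N, if the wrist force passes 120 N, or if a joint passes its speed limit or range.

### The arm

A 7-joint arm with a two-finger parallel gripper is mounted at the origin on a cart in front of the work surface, level with it; the furniture and walls round the work are solid. World frame = base frame: x ahead of the robot, y to its left, z up, the work surface at z = 0. Lengths are in mm, angles in rad, forces in N, time in s.
With the tool pointing down it reaches from about 350 to 775 mm from the base axis. Payload 3.1 kg.
Tool frame: the origin (TCP) lies between the finger pads; the fingertips stand 11 mm ahead of it and the grasp point (between the pads) lies 8 mm behind it; z points along the fingers, y is the line along which they close (so a half turn about z gives the same grasp; the last joint's range is limited). The gripper opens to 85 mm and grips with 20 to 120 N. Pads are 22 mm wide; open, the fingers measure 114 mm over their backs; the gripper's body (76 mm by 85 mm) begins 54 mm behind the grasp point. The pads swing forward as they close: fully open they stand 13 mm farther back than shut.
Start: joints at [1.214, 0.311, 0.014, 1.512, -0.004, 1.319, -0.027], TCP at [170.328, -522.978, 242.304] pointing down, gripper open.
Joint ranges: [-2.7, 2.7], [-0.3, 1.91], [-1.27, 1.3], [0.12, 2.57], [-1.44, 4.58], [0.2, 2.03], [-3.05, 3.05]. Speed limits (rad/s): [2.79, 2.79, 3.14, 3.14, 3.14, 3.14, 3.14].

### API

Orientations are given as a rotation vector (axis times angle).
In Python, from cell import r gives the robot as it stands.
- The arm moves only by the tool drive_tool, never from a script. Its argument "deltas" is one flat list of numbers, 7 for each row, row after row: the turn, a rotation vector about the world's x, y, z in degrees, then the shift along the world's x, y, z in cm, then the opening in per cent of the stroke, from 0 (shut) to 100 (fully open). In form: [wx, wy, wz, tx, ty, tz, jaw, wx, wy, wz, tx, ty, tz, jaw, ...]. A call has 1 to 10 rows; each row is the pose to reach, as a shift and turn from the pose commanded when the call began; what a row does not reach only later rows make up. A row lasts 1/12 s, in which the tool goes at most 41.7 mm and 7.16 degrees, less where a joint would pass 70% of its speed; a pose out of reach is approached as far as the arm can. A call with a gripper value outside its range is refused whole. The fingers move at their own pace and stop on an object; the grip force is fixed at half the most. Time passes only in rows, so rows that repeat a pose let the fingers close. It gives the time, the measured TCP pose, the force, the opening and the grip force at its end, in the units of the state.
- r.get_state(): the state, without advancing time (a new reading comes with each control period).
- r.read_camera(name): name is "scene" or "top"; returns the picture (384x512x3 uint8, red, green, blue); there is no depth.
- r.camera_params(name): a dict with "intrinsics" (3x3 intrinsics, pixels), "D" ([k1, k2, p1, p2, k3] as OpenCV has them; the pictures are not rectified), "eye" and "attitude" of the camera in the world. Camera axes: x right, y up, looking along -z (the intrinsics and any distortion apply to the point x, -y, -z); pixel columns grow to the right and rows downward; lengths in mm; the calibration is good to about 2 mm. A picture is of the moment at which its call begins. camera_params takes no time and is no camera call.
- r.finish_job(): hands the job in; it is judged then, once.
The state is a dict: "clock": time; "q": joint angles; "joint_velocities": joint speeds; "tau": joint torques, N m; "position": TCP position; "ee_rot": TCP orientation; "wrist_force": force on the tool from outside, world axes, zero at the start; "moment": the same for the moment, N m; "finger_gap": finger opening in mm; "grasp_force": force on a finger pad.
Only numpy, scipy, OpenCV 4.12 (cv2) and the standard library are available. Lean on these libraries where they do the work, as an engineer would, in place of code of your own. Each camera call takes 0.05 s, during which the arm holds its last target. There are 200 camera calls.

## Working session

There is one attempt and no reset: what is moved stays moved. The work goes in short steps, Python scripts to look and compute and a tool call to move; the robot and the scene stay as the last step left them, time stands still between calls to the robot, and variables do not carry over. Pictures are saved under pics/ and viewed, at most 10 in all, crops included, and the job is handed in when it is done.

Besides the shell and the picture viewer there is one more tool, called in YAML: its name, and indented under it one key for each argument. drive_tool: Moves the arm, as the interface text tells. Its arguments: {"type":"object","properties":{"deltas":{"type":"array"}},"required":["deltas"]}

```bash
mkdir -p pics; ls
python3 - <<'E'
from cell import r
import cv2
for n in("scene","top"):
    im=r.read_camera(n); cv2.imwrite(f"pics/{n}0.png",cv2.cvtColor(im,cv2.COLOR_RGB2BGR))
    p=r.camera_params(n); print(n,p)
print(r.get_state())
E
```

```text
pics
scene {'intrinsics': array([[491.67576561,   0.        , 247.55281723],
       [  0.        , 491.67576561, 185.92053452],
       [  0.        ,   0.        ,   1.        ]]), 'D': array([-0.1381544,  0.       ,  0.       ,  0.       ,  0.       ]), 'eye': array([-300.8586023 ,  698.8984019 ,  899.39616088]), 'attitude': array([ 0.5188741 , -1.09607648, -2.06009342])}
top {'intrinsics': array([[365.9978792 ,   0.        , 254.23730461],
       [  0.        , 365.9978792 , 193.29891774],
       [  0.        ,   0.        ,   1.        ]]), 'D': array([0.03863433, 0.        , 0.        , 0.        , 0.        ]), 'eye': array([ 527.94400122,  -28.67310819, 1059.66231108]), 'attitude': array([ 0.02355815, -0.07428577, -1.59499755])}
{'clock': 0.1, 'q': array([ 1.21429861,  0.31166723,  0.01397189,  1.51290352, -0.00438855,
        1.31920638, -0.02719013]), 'joint_velocities': array([-0.00112983, -0.00224962,  0.00081352, -0.0032651 ,  0.00038322,
       -0.00092045,  0.00024313]), 'tau': array([ 1.08210839e-03, -3.80856943e+01,  1.46615580e-01, -2.31241286e+01,
        1.21198976e-02,  8.12180748e-03, -2.59305887e-05]), 'position': array([ 170.11703622, -522.36125477,  241.31506222]), 'ee_rot': array([-3.10064617e+00, -4.92282541e-01,  6.76630632e-04]), 'wrist_force': array([-0.2264195 , -0.29933049,  0.31505907]), 'moment': array([ 0.02751128,  0.0308148 , -0.02460258]), 'grasp_force': 0.0, 'finger_gap': 85.4320980595972}
```

View pics/scene0.png

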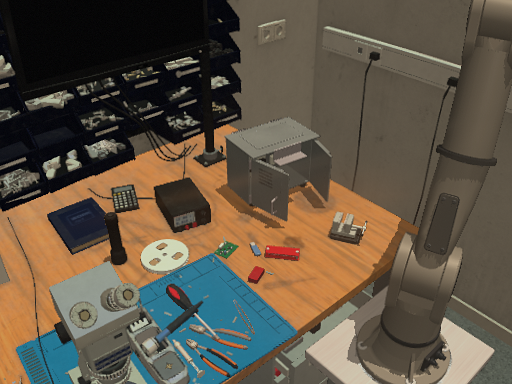

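View pics/top0.png

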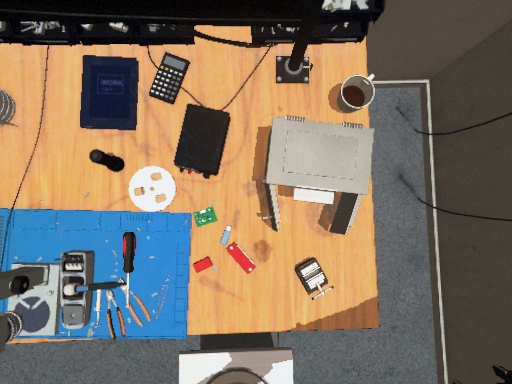

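The scene view shows the grey enclosure around (275,165) with both leaves open and the hood down. In the top view the roof corners are near (274,117), (373,128), (367,193) and (268,183), the bright lip is at (314,196), and the leaf edges are at (278,230) and (340,233).

Run:
```python
import cv2
a=cv2.imread("pics/top0.png")[100:250,250:390]; cv2.imwrite("pics/c1.png",cv2.resize(a,None,fx=4,fy=4,interpolation=cv2.INTER_CUBIC))
a=cv2.imread("pics/scene0.png")[110:230,215:345]; cv2.imwrite("pics/c2.png",cv2.resize(a,None,fx=5,fy=5,interpolation=cv2.INTER_CUBIC)[:600])
```

```text
(no output)
```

View pics/c1.png

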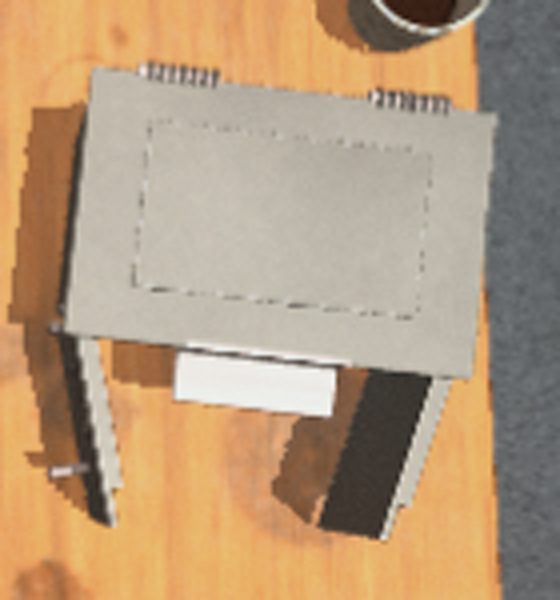

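View pics/c2.png

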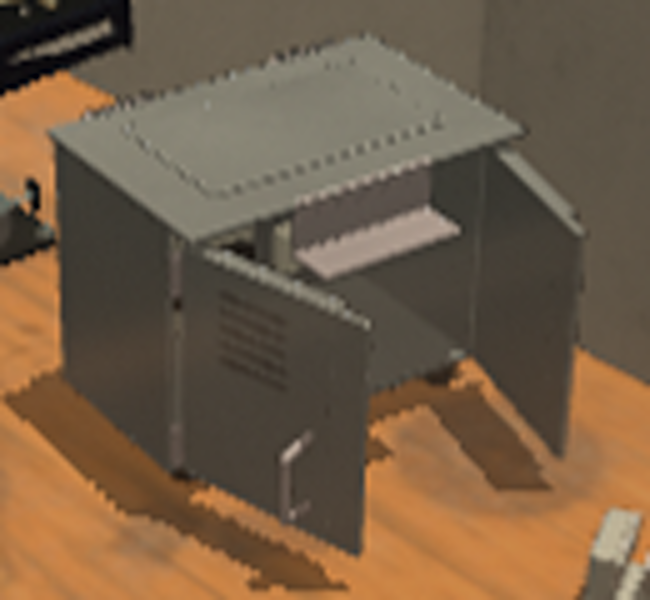

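The crops show the roof corners clearly in both views. In c1 the flange tip top is at about (112,525) and the tongue tip top at about (387,539), both confirmed by the stepped top strips. In c2 they are at (368,325) and (583,233). The lip front corners in c1 are (175,398) and (332,414), and in c2 (325,277) and (460,230).

```bash
cat > h.py <<'E'
from cell import r
import cv2, numpy as np
from scipy.spatial.transform import Rotation as R
def ray(n,px):
    p=r.camera_params(n)
    u=cv2.undistortPoints(np.array([[px]],float),p["intrinsics"],p["D"])[0,0]
    d=R.from_rotvec(p["attitude"]).apply([u[0],-u[1],-1]); return p["eye"],d/np.linalg.norm(d)
def onz(n,px,z):
    e,d=ray(n,px); return e+d*(z-e[2])/d[2]
def tri(pt,ps):
    A=[];b=[];L=[ray("top",pt),ray("scene",ps)]
    for e,d in L:
        M=np.eye(3)-np.outer(d,d);A.append(M);b.append(M@e)
    x=np.linalg.solve(sum(A),sum(b)); return x,[round(float(np.linalg.norm(m@x-c)),1) for m,c in zip(A,b)]
def project(n,P):
    p=r.camera_params(n); q=R.from_rotvec(p["attitude"]).inv().apply(np.atleast_2d(P)-p["eye"])*[1,-1,-1]
    return cv2.projectPoints(q,np.zeros(3),np.zeros(3),p["intrinsics"],p["D"])[0][:,0]
def fk(th,cx,cy):  # enclosure->world function
    c,s=np.cos(th),np.sin(th); return lambda x,y,z:np.array([cx+c*x-s*y,cy+s*x+c*y,z])
E
python3 - <<'E'
from h import *
np.set_printoptions(precision=1,suppress=True)
t=lambda x,y:((x+.5)/4-.5+250,(y+.5)/4-.5+100)
s=lambda x,y:((x+.5)/5-.5+215,(y+.5)/5-.5+110)
P={"BL":((93,68),(52,132)),"BR":((496,115),(370,37)),"FR":((470,378),(522,130)),"FL":((63,332),(195,240)),
"lipL":((175,398),(325,277)),"lipR":((332,414),(460,230)),"flTip":((112,525),(368,325)),"rebTip":((387,539),(583,233))}
C={}
for k,(a,b) in P.items():
    x,e=tri(t(*a),s(*b)); C[k]=x; print(k,x,e)
for k in("BL","BR","FR","FL"): C[k]=onz("top",t(*P[k][0]),198); print(k,C[k],onz("scene",s(*P[k][1]),198))
y=C["FL"]-C["FR"]+C["BL"]-C["BR"]; print("yaw",np.arctan2(-y[0],y[1]), "w",np.linalg.norm(C["FL"]-C["FR"]),np.linalg.norm(C["FL"]-C["BL"]))
print("ctr",sum(C[k] for k in("BL","BR","FR","FL"))/4)
E
```

```text
BL [ 763.6 -107.7  195.2] [1.3, 1.3]
BR [ 731.2 -349.5  193.4] [0.3, 0.3]
FR [ 573.3 -325.5  195.6] [0.6, 0.6]
FL [605.  -85.3 196.8] [1.4, 1.4]
lipL [ 567.  -154.   162.1] [0.4, 0.4]
lipR [ 554.1 -251.7  161.4] [0.6, 0.6]
flTip [ 490.5 -111.5  183.4] [0.5, 0.5]
rebTip [ 478.6 -275.4  183.5] [0.5, 0.5]
BL [ 763.7 -106.4  198. ] [ 758.2 -105.3  198. ]
BR [ 730.3 -347.6  198. ] [ 724.3 -343.   198. ]
FR [ 572.8 -325.1  198. ] [ 570.5 -321.4  198. ]
FL [605.8 -84.1 198. ] [602.5 -85.  198. ]
yaw -0.13701569433379268 w 243.24820318737878 159.45223398323984
ctr [ 668.2 -215.8  198. ]
```

Enclosure pose: centre about (676.7, -217.8), yaw about -0.135, both leaves about 1.28 rad open. The lip point is at (578, -204, 160). Next I move up and in front of the enclosure.

drive_tool:
  deltas: [0,0,-5,3,3,2,0,0,0,-10,6,6,4,0,0,0,-26,24,34,12,0,0,0,-26,24,34,12,0,0,0,-26,24,34,12,0,0,0,-26,24,34,12,0,0,0,-26,24,34,12,0,0,0,-26,24,34,12,0,0,0,-26,24,34,12,0,0,0,-26,24,34,12,0]

```text
clock: 0.93
position: [397.0, -202.0, 356.4]
ee_rot: [3.134, -0.218, -0.001]
wrist_force: [1.4, 0.1, -0.3]
finger_gap: 0.1
grasp_force: 0.0
```

```bash
python3 -c "
from cell import r
import json
s=r.get_state();print(s['clock'],s['q'].round(4),s['position'].round(1),s['ee_rot'].round(4))
open('log.txt','a').write(json.dumps([list(s['q']),list(s['position']),list(s['ee_rot'])])+'\n')"
```

```text
0.9333 [ 0.6643  0.0674 -0.2488  1.5332  0.0168  1.5435 -1.2943] [ 397.  -202.   356.4] [ 3.1339e+00 -2.1830e-01 -7.0000e-04]
```

drive_tool:
  deltas: [-5.4,-39.6,0,3,2,-4,0,-5.4,-39.6,0,3,2,-4,0,-5.4,-39.6,0,3,2,-4,0,-5.4,-39.6,0,3,2,-4,0,-5.4,-39.6,0,3,2,-4,0,-5.4,-39.6,0,3,2,-4,0,-5.4,-39.6,0,3,2,-4,0]

```text
clock: 1.52
position: [428.7, -188.0, 307.0]
ee_rot: [2.918, -0.21, 1.042]
wrist_force: [-1.4, 0.5, -1.7]
finger_gap: -0.0
grasp_force: 0.0
```

```bash
python3 -c "
from cell import r
import json
s=r.get_state();print(s['clock'],s['q'].round(4),s['position'].round(1),s['ee_rot'].round(4))
open('log.txt','a').write(json.dumps([list(s['q']),list(s['position']),list(s['ee_rot'])])+'\n')"
```

```text
1.5167 [ 0.7638 -0.2952 -0.1278  2.1584 -0.5391  0.7256 -0.7773] [ 428.7 -188.   307. ] [ 2.918  -0.2101  1.0419]
```

```bash
cat > kin.py <<'E'
import json,itertools,numpy as np
from scipy.optimize import least_squares
from scipy.spatial.transform import Rotation as R
D=[([1.21429861,0.31166723,0.01397189,1.51290352,-0.00438855,1.31920638,-0.02719013],[170.117,-522.361,241.315],[-3.10064617,-4.92282541e-01,6.76630632e-04])]+[tuple(json.loads(l)) for l in open('log.txt')]
Ez=lambda a:R.from_euler('z',a); Ey=lambda a:R.from_euler('y',a)
def fk(q,p,s):
    o1,o7,h,L1,a,L2,b,L3,a7=p
    A=Ez(s[0]*q[0]+o1)*Ey(q[1])*Ez(s[1]*q[2]); P=np.array([0,0,h])+A.apply([a,0,L1])
    B=A*Ey(q[3])*Ez(s[2]*q[4]); P=P+(A*Ey(q[3])).apply([b,0,L2])
    C=B*Ey(q[5]); P=P+C.apply([a7,0,L3]); return P,C*Ez(s[3]*q[6]+o7)
def res(p,s):
    o=[]
    for q,x,v in D:
        P,C=fk(q,p,s); o+=list((P-x)/1)+list(300*(C*R.from_rotvec(v).inv()).as_rotvec())
    return np.array(o)
def fit():
    best=None
    for s in itertools.product((1,-1),repeat=4):
        for o7 in (0,1.57,3.14,-1.57):
            f=least_squares(res,[0,o7,340,430,0,430,0,400,0],args=(s,))
            if best is None or f.cost<best[0]: best=(f.cost,s,f.x)
    return best
if __name__=="__main__":
    c,s,p=fit(); print(c,s,p.round(3)); print(np.sqrt((res(p,s)**2).mean()))
E
python3 kin.py
```

```text
21.966167754387104 (-1, -1, -1, -1) [-3.10000e-02  1.54200e+00  2.19086e+02  4.73358e+02  5.39900e+00
  4.09762e+02 -1.77150e+01  3.40993e+02  1.09500e+00]
1.5622692808997467
```

```bash
cat > ik.py <<'E'
from kin import *
c,s,p=fit()
lo=np.array([-2.7,-.3,-1.27,.12,-1.44,.2,-3.05])+.03; hi=np.array([2.7,1.91,1.3,2.57,4.58,2.03,3.05])-.03
def ikdir(x,d,seeds,y=None,roll=None):
    best=None
    for q0 in seeds:
        def f(q):
            P,C=fk(q,p,s); e=list((P-x)/10)+list(10*(C.apply([0,0,1])-d))
            if y is not None: e.append(10*np.dot(C.apply([0,1,0]),y))
            return np.array(e+list(.002*(q-q0)))
        g=least_squares(f,np.clip(q0,lo+.001,hi-.001),bounds=(lo,hi))
        if best is None or g.cost<best[0]: best=(g.cost,g.x)
    return best
E
cat > scan.py <<'E'
from ik import *
rng=np.random.default_rng(0)
seeds=[np.array(D[-1][0])]+[rng.uniform(lo,hi) for _ in range(8)]
seeds+=[np.array([.6,.3,0,2.2,3.1,.6,0]),np.array([.6,.6,0,2.2,1.5,1.2,0])]
for z0,x0 in((140,568),(240,575)):
  for yaw in(-40,-8,30):
    for el in(-60,-45,-30,-15,0):
        y,e=np.radians([yaw,el]); d=np.array([np.cos(e)*np.cos(y),np.cos(e)*np.sin(y),np.sin(e)])
        c0,q=ikdir(np.array([x0,-203,z0]),d,seeds,y=np.array([0,0,1.]))
        print(z0,yaw,el,round(c0,3),q.round(2))
E
python3 scan.py
```

```text
140 -40 -60 0.0 [ 0.33  0.24 -0.18  2.01  0.62  0.51 -2.59]
140 -40 -45 0.0 [ 0.41  0.23 -0.36  2.22  1.57  0.48 -0.43]
140 -40 -30 0.0 [ 0.51  0.35 -0.58  2.38  2.14  0.88 -1.03]
140 -40 -15 0.0 [ 0.44  0.59 -0.59  2.48  2.36  1.42 -1.26]
140 -40 0 0.0 [ 0.33  0.86 -0.46  2.47  2.49  1.89 -1.41]
140 -8 -60 0.0 [ 0.46  0.22 -0.08  2.03 -0.32  0.4  -1.06]
140 -8 -45 0.0 [ 0.51  0.19 -0.07  2.26  4.47  0.23  0.47]
140 -8 -30 0.0 [0.4  0.27 0.11 2.44 3.74 0.68 1.24]
140 -8 -15 0.006 [-0.42  1.03  1.27  2.54  3.65  1.69  0.64]
140 -8 0 0.003 [-0.13  1.05  0.8   2.54  3.34  2.    0.94]
140 30 -60 0.0 [ 0.81  0.37 -0.3   1.85 -0.52  0.76 -0.16]
140 30 -45 0.0 [ 0.82  0.38 -0.14  1.97 -1.05  0.82 -2.73]
140 30 -30 0.0 [ 1.46  0.64 -0.86  2.06 -1.08  0.62 -2.5 ]
140 30 -15 0.0 [ 1.61  0.93 -0.99  2.1  -1.21  0.61 -2.16]
140 30 0 0.0 [ 1.66  1.21 -1.02  2.08 -1.23  0.69 -1.93]
240 -40 -60 0.0 [ 0.42  0.15 -0.28  1.85  0.44  0.73 -2.38]
240 -40 -45 0.0 [ 0.4   0.08 -0.33  2.07  1.01  0.51  0.17]
240 -40 -30 0.0 [ 0.34  0.1  -0.36  2.27  1.82  0.62 -0.68]
240 -40 -15 0.0 [ 0.4   0.26 -0.51  2.42  2.22  1.06 -1.11]
240 -40 0 0.0 [ 0.36  0.53 -0.52  2.48  2.4   1.61 -1.29]
240 -8 -60 0.0 [ 0.52  0.13 -0.15  1.87 -0.19  0.65 -1.21]
240 -8 -45 0.0 [ 0.67  0.04 -0.24  2.11 -0.77  0.32 -0.62]
240 -8 -30 0.0 [ 0.54  0.05 -0.05  2.32  4.09  0.41  0.83]
240 -8 -15 0.0 [0.47 0.18 0.06 2.48 3.69 0.89 1.28]
240 -8 0 0.054 [-0.4   0.96  1.27  2.54  3.51  1.84  0.66]
240 30 -60 0.0 [ 0.76  0.27 -0.25  1.69 -0.48  0.98 -0.29]
240 30 -45 0.0 [ 0.77  0.26 -0.1   1.84 -0.91  0.96 -2.99]
240 30 -30 0.0 [ 1.49  0.45 -0.88  1.97 -1.01  0.79 -2.75]
240 30 -15 0.0 [ 1.64  0.7  -1.05  2.05 -1.19  0.73 -2.41]
240 30 0 0.0 [ 1.69  1.   -1.13  2.09 -1.29  0.73 -2.11]
```

drive_tool:
  deltas: [0,0,0,0,0,0,0,0,0,0,0,0,0,0]

```text
clock: 1.68
position: [433.8, -189.0, 315.5]
ee_rot: [2.908, -0.199, 1.053]
wrist_force: [-0.1, 0.0, 0.7]
finger_gap: -0.2
grasp_force: 0.0
```

```bash
cat > st.py <<'E'
from cell import r
import json,numpy as np
from scipy.spatial.transform import Rotation as R
def st(log=True):
    s=r.get_state()
    if log: open('log.txt','a').write(json.dumps([list(s['q']),list(s['position']),list(s['ee_rot'])])+'\n')
    C=R.from_rotvec(s['ee_rot']); print(round(s['clock'],2),"q",s['q'].round(2),"pos",s['position'].round(1),"F",s['wrist_force'].round(1),"d",C.apply([0,0,1]).round(3),"y",C.apply([0,1,0]).round(3)); return s
cx,cy,th=676.7,-217.8,-.135
def E(x,y,z): c,s=np.cos(th),np.sin(th); return np.array([cx+c*x-s*y,cy+s*x+c*y,z])
if __name__=="__main__": st()
E
cat > plan.py <<'E'
from st import *
s=st(False); C=R.from_rotvec(s['ee_rot'])
def lipc(phi,y=0): # front lower edge of the lip
    x,z=-188,-32; return E(70+x*np.cos(phi)+z*np.sin(phi),y,192-x*np.sin(phi)+z*np.cos(phi))
el=-50; d=E(np.cos(np.radians(el)),0,0)-E(0,0,0); d[2]=np.sin(np.radians(el)); n=E(-np.sin(np.radians(el)),0,0)-E(0,0,0); n[2]=np.cos(np.radians(el))
y=np.cross(d,n); y/=np.linalg.norm(y)
T=R.from_matrix(np.array([np.cross(y,d),y,d]).T) ; T2=T*R.from_euler('z',np.pi)
for Q in(T,T2): print("turn deg",np.degrees((Q*C.inv()).as_rotvec()).round(1))
off=lambda ph:lipc(ph)-11*n+(35-11)*d
print("pre",off(0)+(E(-65,0,0)-E(0,0,0))+[0,0,-12]-s['position'])
for ph in(0,.2,.4,.6,.8,1.0,1.15): print(ph,off(ph).round(1),(off(ph)-off(0)).round(1))
E
python3 plan.py; python3 st.py
```

```text
1.68 q [ 0.76 -0.3  -0.13  2.14 -0.53  0.73 -0.78] pos [ 433.8 -189.   315.5] F [-0.1  0.   0.7] d [ 0.635 -0.084 -0.768] y [-0.135 -0.991 -0.004]
turn deg [-0.2 -0.2  0. ]
turn deg [ 114.3  -15.3 -138. ]
pre [  68.54830141   -5.13354239 -192.92241503]
0 [ 566.7 -202.9  134.5] [0. 0. 0.]
0.2 [ 564.1 -202.5  172.5] [-2.6  0.4 38. ]
0.4 [ 569.1 -203.2  210.3] [ 2.4 -0.3 75.7]
0.6 [ 581.3 -204.8  246.3] [ 14.6  -2.  111.7]
0.8 [ 600.5 -207.4  279.1] [ 33.8  -4.6 144.6]
1.0 [ 625.7 -210.9  307.5] [ 59.   -8.  172.9]
1.15 [ 648.  -213.9  325.1] [ 81.2 -11.  190.5]
1.68 q [ 0.76 -0.3  -0.13  2.14 -0.53  0.73 -0.78] pos [ 433.8 -189.   315.5] F [-0.1  0.   0.7] d [ 0.635 -0.084 -0.768] y [-0.135 -0.991 -0.004]
```

drive_tool:
  deltas: [0,0,0,2,-0.1,-4,0,0,0,0,4,-0.3,-8,0,0,0,0,6,-0.5,-12,0,0,0,0,6.9,-0.5,-16,0,0,0,0,6.9,-0.5,-19.3,0,0,0,0,6.9,-0.5,-19.3,0,0,0,0,6.9,-0.5,-19.3,0,0,0,0,6.9,-0.5,-19.3,0]

```text
clock: 2.35
position: [502.8, -192.6, 120.5]
ee_rot: [2.916, -0.19, 1.046]
wrist_force: [-1.1, -0.2, 0.4]
finger_gap: 0.3
grasp_force: 0.0
```

```bash
python3 st.py; python3 plan.py|head -4; python3 kin.py
```

```text
2.35 q [ 0.67  0.14 -0.2   2.32 -1.43  0.2   0.14] pos [ 502.8 -192.6  120.5] F [-1.1 -0.2  0.4] d [ 0.631 -0.077 -0.772] y [-0.128 -0.992 -0.005]
2.35 q [ 0.67  0.14 -0.2   2.32 -1.43  0.2   0.14] pos [ 502.8 -192.6  120.5] F [-1.1 -0.2  0.4] d [ 0.631 -0.077 -0.772] y [-0.128 -0.992 -0.005]
turn deg [-0.4 -0.5 -0.4]
turn deg [-114.    14.7  138.4]
pre [-0.52405753 -1.53024013  2.0437679 ]
59.933471423486 (-1, -1, -1, -1) [-2.80000e-02  1.54700e+00  2.38292e+02  4.70296e+02  3.21200e+00
  4.13488e+02 -3.14900e+00  3.42528e+02 -1.11000e-01]
1.9988908828562235
```

drive_tool:
  deltas: [0.8,5.9,0,2,-0.3,0,0,0.8,5.9,0,4,-0.6,0,0,0.8,5.9,0,5.2,-0.8,0,0,0.8,5.9,0,6,-1.0,0,0,0.8,5.9,0,6,-1.0,0,0,0.8,5.9,0,6,-1.0,0,0]

```text
clock: 2.85
position: [566.0, -203.8, 125.1]
ee_rot: [2.967, -0.204, 0.905]
wrist_force: [0.5, -0.5, -0.6]
finger_gap: 0.1
grasp_force: 0.0
```

```bash
python3 st.py
```

```text
2.85 q [ 0.32  0.24  0.1   2.11 -0.69  0.29 -0.68] pos [ 566.  -203.8  125.1] F [ 0.5 -0.5 -0.6] d [ 0.553 -0.07  -0.83 ] y [-0.135 -0.991 -0.006]
```

drive_tool:
  deltas: [0,0,0,0,0,1,0,0,0,0,-0.1,0,2.2,0,0,0,0,-0.2,0,3.5,0,0,0,0,-0.3,0,4.8,0,0,0,0,-0.1,0,6.1,0,0,0,0,0.1,0,7.4,0,0,0,0,0.3,0,8.7,0,0,0,0,0.7,-0.1,10,0,0,0,0,1.2,-0.1,11.2,0,0,0,0,1.6,-0.2,12.4,0]

```text
clock: 3.68
position: [578.4, -205.7, 248.9]
ee_rot: [2.968, -0.209, 0.903]
wrist_force: [0.2, -0.4, -0.3]
finger_gap: -0.1
grasp_force: 0.3
```

Run:
```python
from st import *
import cv2
st()
im=r.read_camera("scene")[60:240,190:390]; cv2.imwrite("pics/s1.png",cv2.resize(cv2.cvtColor(im,cv2.COLOR_RGB2BGR),None,fx=3,fy=3,interpolation=cv2.INTER_CUBIC))
```

```text
3.68 q [ 0.16  0.09  0.26  1.92 -0.33  0.58 -1.07] pos [ 578.4 -205.7  248.9] F [ 0.2 -0.4 -0.3] d [ 0.552 -0.07  -0.831] y [-0.138 -0.99  -0.009]
```

View pics/s1.png

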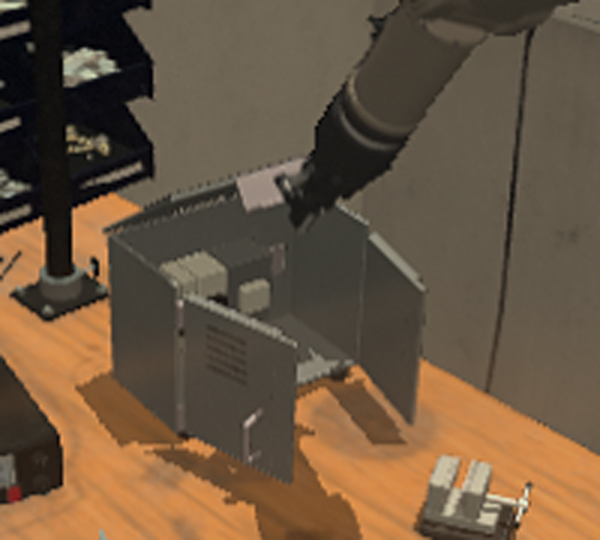

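The hood is now well up and resting near the fingers. The pink lip is at about (265,185), with nothing else disturbed. I'll lift past the tipping point, then draw back.

drive_tool:
  deltas: [0,0,0,0.8,-0.1,1.2,0,0,0,0,1.7,-0.2,2.4,0,0,0,0,2.6,-0.3,3.6,0,0,0,0,3.6,-0.4,4.8,0,0,0,0,4.4,-0.5,5.6,0,0,0,0,4.4,-0.5,5.6,0,0,0,0,1.5,-0.2,5.6,0,0,0,0,-2,0.3,5.6,0,0,0,0,-6,0.8,5.6,0,0,0,0,-10,1.3,5.6,0]

```text
clock: 4.57
position: [476.2, -192.4, 301.9]
ee_rot: [2.969, -0.206, 0.899]
wrist_force: [-0.2, 0.0, 0.9]
finger_gap: 0.1
grasp_force: 0.0
```

Run:
```python
from st import *
import cv2
st()
for n in("top","scene"):
    im=r.read_camera(n); cv2.imwrite(f"pics/{n}2.png",cv2.cvtColor(im,cv2.COLOR_RGB2BGR))
a=cv2.resize(cv2.imread("pics/top2.png")[80:280,230:390],None,fx=2.5,fy=2.5,interpolation=cv2.INTER_CUBIC)
b=cv2.resize(cv2.imread("pics/scene2.png")[60:260,200:360],None,fx=2.5,fy=2.5,interpolation=cv2.INTER_CUBIC)
cv2.imwrite("pics/m2.png",cv2.hconcat([a,b]))
```

```text
4.57 q [ 0.17 -0.17  0.28  2.03 -0.2   0.73 -1.15] pos [ 476.2 -192.4  301.9] F [-0.2  0.   0.9] d [ 0.55  -0.07  -0.832] y [-0.136 -0.991 -0.007]
```

View pics/m2.png

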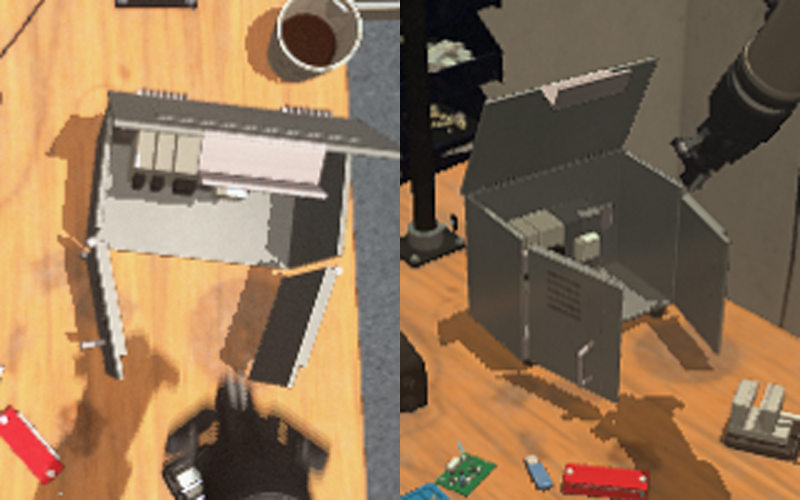

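The hood is now fully open and held: lip at about (262,165) on the left and (590,90) on the right, arm clear. Next is the rebated leaf, pushed on its outer face from the right.

```bash
cat > door.py <<'E'
from st import *
import sys
EL=np.radians(-65)
def tcp(side,th_,gap,r0=80,z=148): # side -1 right leaf, +1 left leaf
    u=np.array([-np.sin(th_),-side*np.cos(th_)]); m=np.array([-np.cos(th_),side*np.sin(th_)])
    h=10*np.cos(th_)+14.5*np.sin(th_)+gap
    t=np.array([-70,side*119])+r0*u+m*h
    return E(t[0]-11*np.cos(EL),t[1],z-11*np.sin(EL))
if __name__=="__main__":
    side=int(sys.argv[1]); s=st(); p0=s['position']
    C=R.from_rotvec(s['ee_rot']); d=np.append((E(1,0,0)-E(0,0,0))[:2]*np.cos(EL),np.sin(EL)); y=E(0,-1,0)-E(0,0,0)
    T=R.from_matrix(np.array([np.cross(y,d),y,d]).T); print("turn",np.degrees((T*C.inv()).as_rotvec()).round(1))
    for th_,g in((1.28,30),(1.28,0),(1.1,0),(.9,0),(.7,0),(.5,0),(.3,0),(.2,0),(.1,0),(.05,0),(0,0)):
        print(th_,g,((tcp(side,th_,g)-p0)/10).round(2),tcp(side,th_,g).round(0))
E
python3 door.py -1
```

```text
4.67 q [ 0.17 -0.18  0.28  2.03 -0.2   0.73 -1.15] pos [ 471.5 -192.2  300.2] F [0.3 0.6 0. ] d [ 0.547 -0.068 -0.834] y [-0.139 -0.99  -0.01 ]
turn [0.6 8.5 0.3]
1.28 30 [  2.31 -14.3  -14.22] [ 495. -335.  158.]
1.28 0 [  3.54 -11.57 -14.22] [ 507. -308.  158.]
1.1 0 [  3.95 -10.23 -14.22] [ 511. -294.  158.]
0.9 0 [  4.71  -8.79 -14.22] [ 519. -280.  158.]
0.7 0 [  5.8   -7.5  -14.22] [ 530. -267.  158.]
0.5 0 [  7.2   -6.43 -14.22] [ 543. -257.  158.]
0.3 0 [  8.84  -5.68 -14.22] [ 560. -249.  158.]
0.2 0 [  9.74  -5.45 -14.22] [ 569. -247.  158.]
0.1 0 [ 10.66  -5.31 -14.22] [ 578. -245.  158.]
0.05 0 [ 11.13  -5.28 -14.22] [ 583. -245.  158.]
0 0 [ 11.61  -5.28 -14.22] [ 588. -245.  158.]
```

drive_tool:
  deltas: [0.6,8.5,0.3,0.5,-4,0,0,0.6,8.5,0.3,1,-8,0,0,0.6,8.5,0.3,1.5,-12,0,0,0.6,8.5,0.3,2,-15,-3,0,0.6,8.5,0.3,2,-15,-7,0,0.6,8.5,0.3,2.3,-15,-11,0,0.6,8.5,0.3,2.3,-14.8,-14.2,0,0.6,8.5,0.3,2.3,-14.5,-14.2,0,0.6,8.5,0.3,2.3,-14.3,-14.2,0,0.6,8.5,0.3,2.3,-14.3,-14.2,0]

```text
clock: 5.5
position: [502.6, -336.6, 162.9]
ee_rot: [3.026, -0.196, 0.682]
wrist_force: [0.9, -0.2, 0.4]
finger_gap: -0.2
grasp_force: 0.0
```

```bash
python3 door.py -1
```

```text
5.5 q [ 0.35  0.27  0.41  1.89 -0.56  0.7  -0.6 ] pos [ 502.6 -336.6  162.9] F [ 0.9 -0.2  0.4] d [ 0.425 -0.06  -0.903] y [-0.13  -0.991  0.005]
turn [ 0.3  0.4 -0.3]
1.28 30 [-0.81  0.14 -0.5 ] [ 495. -335.  158.]
1.28 0 [ 0.43  2.87 -0.5 ] [ 507. -308.  158.]
1.1 0 [ 0.84  4.21 -0.5 ] [ 511. -294.  158.]
0.9 0 [ 1.6   5.65 -0.5 ] [ 519. -280.  158.]
0.7 0 [ 2.69  6.94 -0.5 ] [ 530. -267.  158.]
0.5 0 [ 4.08  8.   -0.5 ] [ 543. -257.  158.]
0.3 0 [ 5.73  8.76 -0.5 ] [ 560. -249.  158.]
0.2 0 [ 6.62  8.99 -0.5 ] [ 569. -247.  158.]
0.1 0 [ 7.55  9.13 -0.5 ] [ 578. -245.  158.]
0.05 0 [ 8.02  9.15 -0.5 ] [ 583. -245.  158.]
0 0 [ 8.49  9.15 -0.5 ] [ 588. -245.  158.]
```

drive_tool:
  deltas: [0,0,0,0,1.2,-0.2,0,0,0,0,0.2,2.2,-0.4,0,0,0,0,0.4,2.9,-0.4,0,0,0,0,0.6,3.6,-0.4,0,0,0,0,0.8,4.2,-0.4,0,0,0,0,1.2,5,-0.4,0,0,0,0,1.6,5.65,-0.4,0,0,0,0,2.1,6.3,-0.4,0,0,0,0,2.7,6.9,-0.4,0,0,0,0,3.4,7.5,-0.4,0]

```text
clock: 6.33
position: [535.3, -260.8, 156.3]
ee_rot: [3.029, -0.197, 0.675]
wrist_force: [0.8, -1.3, 0.3]
finger_gap: 0.2
grasp_force: 0.5
```

drive_tool:
  deltas: [0,0,0,0.7,0.5,0,0,0,0,0,1.3,0.8,0,0,0,0,0,1.9,1.1,0,0,0,0,0,2.3,1.25,0,0,0,0,0,2.7,1.4,0,0,0,0,0,3.0,1.45,0,0,0,0,0,3.3,1.5,0,0,0,0,0,3.6,1.55,0,0,0,0,0,3.8,1.6,0,0,0,0,0,4.0,1.6,0,0]

```text
clock: 7.17
position: [575.0, -245.2, 156.3]
ee_rot: [3.029, -0.197, 0.675]
wrist_force: [-1.1, 0.4, 0.2]
finger_gap: 0.3
grasp_force: 0.3
```

```bash
python3 door.py -1 | sed -n '1,2p;9,14p'
```

```text
7.17 q [ 0.12  0.29  0.39  1.88 -0.45  0.62 -0.9 ] pos [ 575.  -245.2  156.3] F [-1.1  0.4  0.2] d [ 0.421 -0.059 -0.905] y [-0.13  -0.991  0.004]
turn [ 0.2  0.1 -0.2]
0.3 0 [-1.51 -0.38  0.17] [ 560. -249.  158.]
0.2 0 [-0.62 -0.14  0.17] [ 569. -247.  158.]
0.1 0 [ 0.31 -0.01  0.17] [ 578. -245.  158.]
0.05 0 [0.78 0.02 0.17] [ 583. -245.  158.]
0 0 [1.25 0.02 0.17] [ 588. -245.  158.]
```

drive_tool:
  deltas: [0,0,0,0.15,0,0,0,0,0,0,0.3,0,0,0,0,0,0,0.45,0,0,0,0,0,0,0.6,0,0,0,0,0,0,0.7,0,0,0,0,0,0,0.8,0,0,0,0,0,0,0.9,0,0,0,0,0,0,1.0,0,0,0,0,0,0,1.1,0,0,0,0,0,0,1.2,0,0,0]

```text
clock: 8.0
position: [587.0, -245.2, 156.4]
ee_rot: [3.029, -0.197, 0.676]
wrist_force: [-0.6, 0.9, -0.3]
finger_gap: -0.2
grasp_force: 0.3
```

drive_tool:
  deltas: [0,0,0,0.1,0,0,0,0,0,0,0.15,0,0,0,0,0,0,0.2,0,0,0]

```text
clock: 8.25
position: [587.4, -245.3, 156.1]
ee_rot: [3.031, -0.198, 0.672]
wrist_force: [-8.1, 0.7, 6.9]
finger_gap: -0.6
grasp_force: 4.5
```

drive_tool:
  deltas: [0,0,0,0,0,0,0,0,0,0,-1,0.1,0,0,0,0,0,-3,0.4,0,0,0,0,0,-6,0.8,2,0,0,0,0,-9,1.2,5,0,0,0,0,-10,1.3,9,0,0,0,0,-10,1.3,11,0,0,0,0,-10,1.3,11,0]

```text
clock: 8.92
position: [491.5, -234.1, 273.9]
ee_rot: [3.021, -0.197, 0.696]
wrist_force: [0.7, -0.6, 0.2]
finger_gap: 0.0
grasp_force: 0.0
```

```bash
python3 door.py 1
python3 - <<'E'
from h import *
from st import E as EE
im=cv2.cvtColor(r.read_camera("scene"),cv2.COLOR_RGB2BGR); cv2.imwrite("pics/s3.png",cv2.resize(im[60:260,200:400],None,fx=3,fy=3,interpolation=cv2.INTER_CUBIC))
E
```

```text
8.92 q [ 0.07 -0.01  0.45  1.9  -0.21  0.84 -1.08] pos [ 491.5 -234.1  273.9] F [ 0.7 -0.6  0.2] d [ 0.434 -0.063 -0.899] y [-0.131 -0.991  0.006]
turn [ 0.5  0.9 -0.2]
1.28 30 [  4.09  17.81 -11.6 ] [532. -56. 158.]
1.28 0 [  4.56  14.84 -11.6 ] [537. -86. 158.]
1.1 0 [  4.59  13.44 -11.6 ] [ 537. -100.  158.]
0.9 0 [  4.94  11.86 -11.6 ] [ 541. -116.  158.]
0.7 0 [  5.65  10.32 -11.6 ] [ 548. -131.  158.]
0.5 0 [  6.71   8.92 -11.6 ] [ 559. -145.  158.]
0.3 0 [  8.09   7.76 -11.6 ] [ 572. -157.  158.]
0.2 0 [  8.89   7.29 -11.6 ] [ 580. -161.  158.]
0.1 0 [  9.75   6.91 -11.6 ] [ 589. -165.  158.]
0.05 0 [ 10.2    6.76 -11.6 ] [ 594. -167.  158.]
0 0 [ 10.65   6.64 -11.6 ] [ 598. -168.  158.]
```

View pics/s3.png

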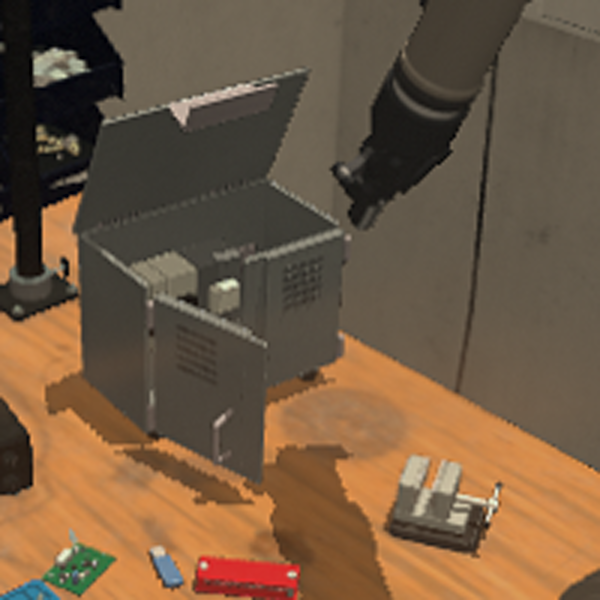

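The rebated leaf is flush shut at about (300,300) with the hood still up. Now the flanged leaf, from its left side.

drive_tool:
  deltas: [0,0,0,0,4,0,0,0,0,0,1,8,0,0,0,0,0,2,12,0,0,0,0,0,3,16,0,0,0,0,0,4,18.5,-3,0,0,0,0,4.1,18.5,-7,0,0,0,0,4.1,18.2,-10.5,0,0,0,0,4.1,17.8,-11.6,0,0,0,0,4.1,17.8,-11.6,0,0,0,0,4.1,17.8,-11.6,0]

```text
clock: 9.8
position: [528.9, -54.1, 148.7]
ee_rot: [3.03, -0.197, 0.671]
wrist_force: [0.6, -0.4, 0.5]
finger_gap: 0.3
grasp_force: 0.0
```

```bash
python3 door.py 1
```

```text
9.8 q [-0.12  0.1   0.17  2.12  0.05  0.49 -1.69] pos [528.9 -54.1 148.7] F [ 0.6 -0.4  0.5] d [ 0.418 -0.059 -0.906] y [-0.131 -0.991  0.004]
turn [ 0.2 -0.  -0.2]
1.28 30 [ 0.35 -0.19  0.93] [532. -56. 158.]
1.28 0 [ 0.82 -3.16  0.93] [537. -86. 158.]
1.1 0 [ 0.85 -4.56  0.93] [ 537. -100.  158.]
0.9 0 [ 1.2  -6.14  0.93] [ 541. -116.  158.]
0.7 0 [ 1.91 -7.68  0.93] [ 548. -131.  158.]
0.5 0 [ 2.97 -9.08  0.93] [ 559. -145.  158.]
0.3 0 [  4.35 -10.24   0.93] [ 572. -157.  158.]
0.2 0 [  5.15 -10.71   0.93] [ 580. -161.  158.]
0.1 0 [  6.01 -11.08   0.93] [ 589. -165.  158.]
0.05 0 [  6.46 -11.24   0.93] [ 594. -167.  158.]
0 0 [  6.91 -11.36   0.93] [ 598. -168.  158.]
```

drive_tool:
  deltas: [0,0,0,0.3,-1,1,0,0,0,0,0.6,-2.2,1,0,0,0,0,0.8,-3,1,0,0,0,0,0.8,-3.8,1,0,0,0,0,0.85,-4.6,1,0,0,0,0,1,-5.4,1,0,0,0,0,1.2,-6.1,1,0,0,0,0,1.5,-6.9,1,0,0,0,0,1.9,-7.7,1,0,0,0,0,2.4,-8.4,1,0]

```text
clock: 10.63
position: [555.5, -138.1, 162.6]
ee_rot: [3.028, -0.196, 0.682]
wrist_force: [-0.5, 1.2, -0.0]
finger_gap: 0.1
grasp_force: 0.5
```

drive_tool:
  deltas: [0,0,0,0.6,-0.7,0,0,0,0,0,1.2,-1.2,0,0,0,0,0,1.8,-1.7,0,0,0,0,0,2.2,-2.0,0,0,0,0,0,2.6,-2.2,0,0,0,0,0,2.9,-2.35,0,0,0,0,0,3.2,-2.5,0,0,0,0,0,3.4,-2.6,0,0,0,0,0,3.6,-2.7,0,0,0,0,0,3.7,-2.7,0,0]

```text
clock: 11.47
position: [591.0, -165.3, 160.2]
ee_rot: [3.029, -0.197, 0.675]
wrist_force: [-0.7, 0.1, -0.7]
finger_gap: -0.0
grasp_force: 0.3
```

```bash
python3 door.py 1 | sed -n '1,2p;9,14p'
```

```text
11.47 q [ 0.11  0.24  0.2   1.91 -0.21  0.57 -1.25] pos [ 591.  -165.3  160.2] F [-0.7  0.1 -0.7] d [ 0.421 -0.059 -0.905] y [-0.13  -0.991  0.004]
turn [ 0.2  0.1 -0.3]
0.3 0 [-1.85  0.88 -0.22] [ 572. -157.  158.]
0.2 0 [-1.06  0.41 -0.22] [ 580. -161.  158.]
0.1 0 [-0.2   0.03 -0.22] [ 589. -165.  158.]
0.05 0 [ 0.25 -0.12 -0.22] [ 594. -167.  158.]
0 0 [ 0.7  -0.24 -0.22] [ 598. -168.  158.]
```

drive_tool:
  deltas: [0,0,0,0.1,0,0,0,0,0,0,0.2,0,0,0,0,0,0,0.3,-0.1,0,0,0,0,0,0.4,-0.1,0,0,0,0,0,0.5,-0.1,0,0,0,0,0,0.6,-0.2,0,0,0,0,0,0.7,-0.2,0,0,0,0,0,0.75,-0.2,0,0]

```text
clock: 12.13
position: [598.1, -167.3, 160.3]
ee_rot: [3.029, -0.197, 0.674]
wrist_force: [-4.4, -0.3, 2.6]
finger_gap: 0.4
grasp_force: 2.1
```

drive_tool:
  deltas: [0,0,0,0.1,0,0,0,0,0,0,0.2,0,0,0,0,0,0,0.2,0,0,0]

```text
clock: 12.38
position: [598.3, -167.3, 159.9]
ee_rot: [3.031, -0.198, 0.669]
wrist_force: [-9.7, 1.2, 7.0]
finger_gap: 0.2
grasp_force: 4.9
```

drive_tool:
  deltas: [0,0,0,-1,0.1,0,0,0,0,0,-4,0.5,0,0,0,0,0,-8,1,2,0,0,0,0,-12,1.5,5,0,0,0,0,-15,1.5,8,0,0,0,0,-17,1.5,11,0,0,0,0,-17,1.5,11,0,0,0,0,-17,1.5,11,0]

```text
clock: 13.05
position: [431.2, -153.2, 274.6]
ee_rot: [3.024, -0.198, 0.69]
wrist_force: [0.7, -0.1, -0.5]
finger_gap: 0.3
grasp_force: 0.0
```

Run:
```python
from h import *
a=r.read_camera("top")[80:280,230:390];b=r.read_camera("scene")[60:260,200:360]
f=lambda i:cv2.resize(cv2.cvtColor(i,cv2.COLOR_RGB2BGR),None,fx=2.5,fy=2.5,interpolation=cv2.INTER_CUBIC)
cv2.imwrite("pics/m4.png",cv2.hconcat([f(a),f(b)]))
```

```text
(no output)
```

View pics/m4.png

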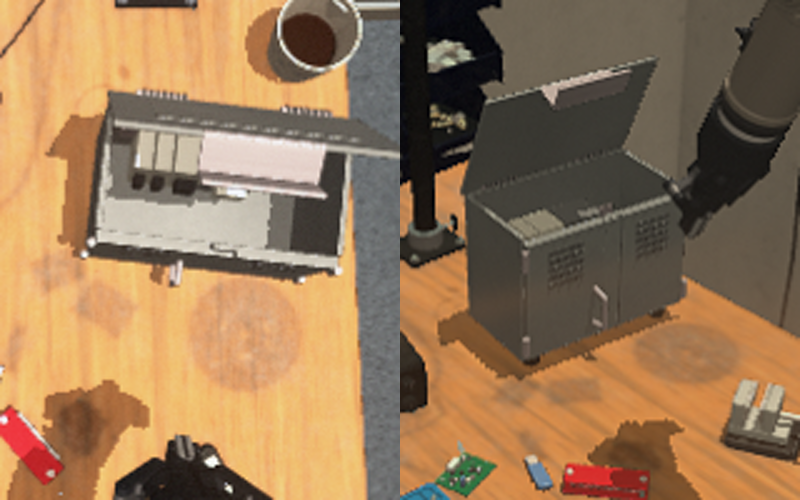

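Both leaves are flush shut along the straight front line from (90,250) to (338,268), with the flange lapping the rebate at about (620,275). The hood is fully open, and the hex keys, USB stick and board visible here are where they were. Handing in.

```bash
python3 -c "
from cell import r
print(r.finish_job())"
```

```text
the job is handed in; nothing more can be done
None
```

The job is handed in at about 13 s on the robot clock: the hood is held fully open, the rebated leaf was shut first and the flanged leaf last, both look fully home in the final pictures, and nothing else on the bench was touched.

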